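# Put the tile press valve in float

## Robot

A 6-joint arm with a two-finger parallel gripper is mounted at the origin on the work surface; the furniture and walls round the work are solid. World frame = base frame: x ahead of the robot, y to its left, z up, the work surface at z = 0. Lengths are in m, angles in degrees, forces in N, time in s.
With the tool pointing down it reaches from about 0.35 to 0.875 m from the base axis. Payload 4.2 kg.
Tool frame: the origin (TCP) lies on the centre line of the jaws, within the pads' length; the fingertips stand 11 mm ahead of it and the grasp point (between the pads) lies 8 mm behind it; y points along the fingers, z is the direction in which the jaws open and shut, and the axes are right-handed (so a half turn about y gives the same grasp; the last joint's range is limited). The gripper opens to 87 mm and grips with 3 to 60 N. Pads are 19 mm wide; open, the fingers measure 117 mm over their backs; the gripper's body (75 mm by 190 mm) begins 51 mm behind the grasp point.
Start: joints at [-49.469, 22.042, 0.453, 0, -68.411, -14.817], TCP at [0.271, -0.563, 0.234] pointing down, gripper open.
Joint ranges: [-179.83, 179.83], [-69.29, 118.12], [-61.27, 80.66], [-181.25, 117.63], [-171.15, -9.14], [-177.46, 177.46]. Speed limits (degrees/s): [159.86, 159.86, 180, 180, 180, 180].

## Interface

Orientations are given as a 3x3 rotation matrix whose columns are the frame's x, y, z axes.
In Python, from station import r, optics gives the robot as it stands. The module is installed in compiled form; this text tells all that it offers.
- The arm moves only by the tool step_arm, never from a script. Its argument "moves" is a list that holds one entry, the list of rows, each a list of 7 numbers: the turn, a rotation vector about the tool's x, y, z in rad, then the shift along the tool's x, y, z in cm, then the opening in per cent of the stroke, from 0 (shut) to 100 (fully open). A call has exactly 5 rows; each row is the pose to reach, as a shift and turn from the pose commanded when the call began, along the tool's axes at that moment; what a row does not reach only later rows make up. A row lasts 1/12 s, in which the tool goes at most 41.7 mm and 7.16 degrees, less where a joint would pass 70% of its speed; a pose out of reach is approached as far as the arm can. A call with a gripper value outside its range is refused whole. The fingers move at their own pace and stop on an object; the grip force is fixed at half the most. Time passes only in rows, so rows that repeat a pose let the fingers close, or fill a call up. It gives the time, the measured TCP pose, the force and the opening at its end, in the units of the state.
- r.sense(): the state, without advancing time (a new reading comes with each control period).
- optics.capture(name): name is "side" or "top" or "wrist"; returns a dict with "image" (384x512x3 uint8, red, green, blue), "fov_y" (degrees; the focal length in pixels is half the picture's height over the tangent of half this angle, whatever the lens; pixels are square), "cx", "cy" (the principal point, pixels), "k1" (the pictures are not rectified: a ray, as slopes to the right and down, at radius r is drawn at 1 + k1 r^2 times it, then the intrinsics apply), "cam_to_world" (4x4, takes a point from camera to world coordinates). Camera axes: x right, y down, z forward; pixel columns grow to the right and rows downward; lengths in m; the calibration is good to about 2 mm. A picture is of the moment at which its call begins. There is no depth.
- r.finish_job(): hands the job in, once; it reports no verdict.
The state is a dict: "time_s": time; "joints": joint angles; "joint_velocities": joint speeds; "effort": joint torques, N m; "tcp_pos": TCP position; "ee_rot": TCP orientation; "wrist_force": force on the tool from outside, world axes, zero at the start; "moment": the same for the moment, N m; "gripper_width": opening from 0.0 (shut) to 1.0 (fully open).
Only numpy, scipy, OpenCV 4.12 (cv2) and the standard library are available. Lean on these libraries where they do the work, as an engineer would, in place of code of your own. Each camera call takes 0.05 s, during which the arm holds its last target.

## Task

The tile press is about to be cleaned, so its platen must be left free. Push the lever with the T-bar handle away from you, past the stiff last detent, so that it drops into the float notch at the far end and stays there by itself. Leave the lever with the ball knob in its middle notch, and do not knock over or shove aside the pot and the jar standing near the two valves.

Things in the scene. Friction and masses are not known exactly. Their poses are not given: they have to be found in the camera images.
- valve_t_pivot (a point): Pivot of the T-bar lever, mid-axle, 62 mm above the bench, on the valve to be set to float: a fixed grey block, foot 132 x 86 mm, 48 mm high, with a scalloped steel quadrant (78 mm radius) beside the lever. Its frame is the block's: x from the near (robot) side to the far side, the way the lever is pushed towards float; y along the axle; z up.
- valve_t_lever_grip (a point): Centre of the T-bar handle: a black bar 64 mm long, 18 mm in diameter, parallel to the axle, 145 mm from the pivot on a steel rod 11 mm in diameter. The frame turns with the lever: z runs along the rod away from the pivot, y along the bar. A spring-loaded roller on the rod, below the bar (up to 118 mm from the pivot), rides on the quadrant.
- valve_t_lever (a joint): Lean of the T-bar lever, rad: 0 upright, + to the far side (block's +x). Notches: raise -0.30, hold 0, lower 0.32, float 0.71; stops -0.36, 0.76. Starts in one of the first three, which about 4 N at the bar leaves. Lower to float takes about 14 N, most at 0.36 to 0.46; past 0.54 it snaps on to float; let go before that and it springs back to lower.
- valve_b_lever_grip (a point): Centre of the ball knob, black, 36 mm in diameter, 145 mm from its pivot, on the lever of the second valve block, which is otherwise the same as the first. Leave it alone.
- valve_b_lever (a joint): Angle of the ball-knob lever from upright, rad, with the same notches. It starts in hold (0) and must stay there.
- pot: Loose paint pot with a screw lid, 47 mm in diameter, 61 mm high, standing on the near side between the two valves. Origin: centre of its underside, z up.
- jar: Loose glass jar, 64 mm in diameter, 100 mm high, standing on the far side between the two valves. Origin: centre of its underside, z up.
There are look-alikes about, which are no part of the job. What is meant by the jar is not black, and is the smaller of those in its own colour.

How it is judged:
By the outcome, as a careful person would: the job done as asked, in the order asked, and still so for the second after the job is handed in, with the robot touching nothing.
It also fails if it takes over 32 s, if anything falls off the work surface, if the arm or the gripper's body presses on something with over 40 N, if the wrist force passes 120 N, or if a joint passes its speed limit or range.

## Working session

There is one attempt and no reset: what is moved stays moved. The work goes in short steps, Python scripts to look and compute and a tool call to move; the robot and the scene stay as the last step left them, time stands still between calls to the robot, and variables do not carry over. Pictures are saved under pics/ and viewed, and the job is handed in when it is done.

Besides the shell and the picture viewer there is one more tool, called after "Call:" by a JSON object that holds its "fn" and its "kwargs", one argument or row to a line. step_arm: Moves the arm, as the interface text tells. Its arguments: {"type":"object","properties":{"moves":{"type":"array"}},"required":["moves"]}

```bash
mkdir -p pics
cat > h.py <<'E'
import numpy as np, cv2, pickle
from station import r, optics
def cap(n,f):
    c=optics.capture(n); cv2.imwrite(f'pics/{f}.png',c['image'][:,:,::-1]); pickle.dump(c,open(f'pics/{f}.pkl','wb')); return c
def load(f): return pickle.load(open(f'pics/{f}.pkl','rb'))
def ray(c,u,v):
    f=192/np.tan(np.radians(c['fov_y'])/2)
    d=np.array([(u-c['cx'])/f,(v-c['cy'])/f]); s=d.copy()
    for _ in range(20): s=d/(1+c['k1']*(s@s))
    T=np.array(c['cam_to_world']); w=T[:3,:3]@np.array([s[0],s[1],1]); return T[:3,3],w/np.linalg.norm(w)
def plane(c,u,v,z):
    o,w=ray(c,u,v); return o+w*(z-o[2])/w[2]
def tri(a,b):
    (o1,w1),(o2,w2)=ray(*a),ray(*b)
    A=np.stack([w1,-w2],1); t=np.linalg.lstsq(A,o2-o1,rcond=None)[0]
    p,q=o1+t[0]*w1,o2+t[1]*w2; return (p+q)/2,np.linalg.norm(p-q)
def proj(c,P):
    T=np.array(c['cam_to_world']); p=T[:3,:3].T@(np.array(P)-T[:3,3]); s=p[:2]/p[2]; f=192/np.tan(np.radians(c['fov_y'])/2)
    s=s*(1+c['k1']*(s@s)); return s*f+[c['cx'],c['cy']]
E
python3 - <<'E'
from h import *
for n in ('side','top','wrist'):
    c=cap(n,n+'0'); print(n,c['fov_y'],c['k1'],np.round(c['cam_to_world'],3).tolist())
s=r.sense(); print(s)
E
```

```text
side 52.192874170590194 -0.06965164031428799 [[-0.926, -0.163, 0.342, 0.221], [-0.378, 0.349, -0.857, 0.692], [0.02, -0.923, -0.385, 0.455], [0.0, 0.0, 0.0, 1.0]]
top 49.262305756626546 -0.047743213003277434 [[-0.007, -0.984, 0.178, 0.347], [-1.0, 0.007, 0.001, -0.044], [-0.003, -0.178, -0.984, 0.984], [0.0, 0.0, 0.0, 1.0]]
wrist 69.23666376219127 -0.03433228590776579 [[-0.434, 0.861, 0.266, 0.198], [0.901, 0.414, 0.13, -0.598], [0.002, 0.296, -0.955, 0.383], [0.0, 0.0, 0.0, 1.0]]
{'time_s': 0.15, 'joints': array([-4.94707468e+01,  2.20788562e+01,  3.97435341e-01, -1.90966058e-02,
       -6.84105328e+01, -1.48165763e+01]), 'joint_velocities': array([-0.00978549, -0.14341784,  0.16934651,  0.13704858,  0.01599606,
       -0.08381612]), 'effort': array([ 6.28204489e-04, -3.91053200e+01,  1.87586921e+01,  4.22229677e+00,
        1.23886799e-02, -1.36285407e-04]), 'tcp_pos': array([ 0.27098131, -0.56271773,  0.23273123]), 'ee_rot': array([[ 9.01034314e-01, -8.07345587e-04, -4.33747060e-01],
       [ 4.33747798e-01,  1.42121723e-03,  9.01033200e-01],
       [-1.10996381e-04, -9.99998664e-01,  1.63074986e-03]]), 'wrist_force': array([ 0.26349493, -0.5632379 ,  0.31683817]), 'moment': array([ 0.02248334, -0.02638839,  0.00495461]), 'gripper_width': 0.9987549494360797}
```

View pics/side0.png

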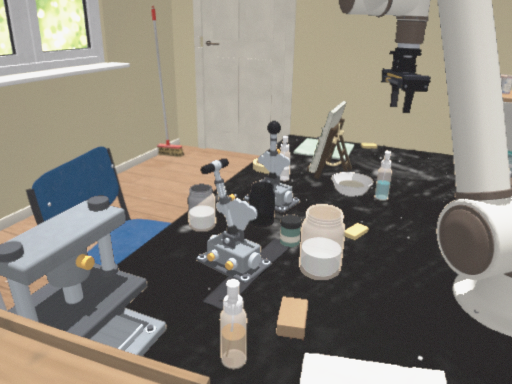

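View pics/top0.png

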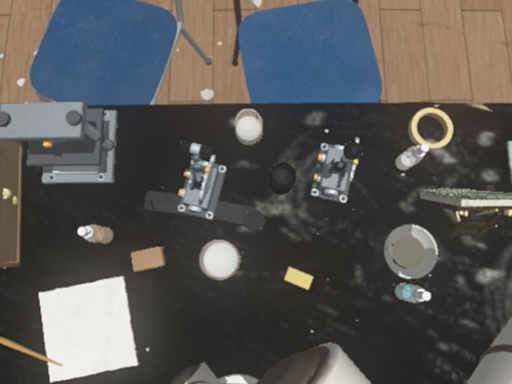

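View pics/wrist0.png

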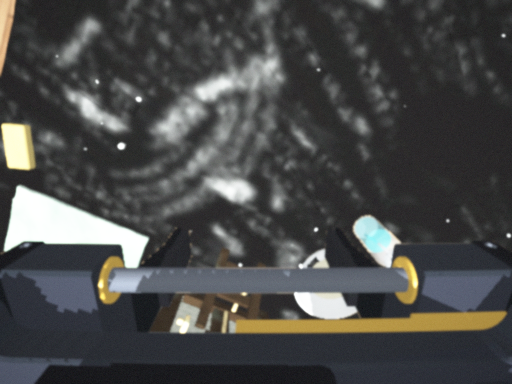

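Run:
```python
from h import *
a=load('top0')['image'][100:290,120:400,::-1]; cv2.imwrite('pics/top0c.png',cv2.resize(a,None,fx=2.8,fy=2.8,interpolation=cv2.INTER_CUBIC))
a=load('side0')['image'][110:310,160:360,::-1]; cv2.imwrite('pics/side0c.png',cv2.resize(a,None,fx=3,fy=3,interpolation=cv2.INTER_CUBIC))
```

```text
(no output)
```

View pics/top0c.png

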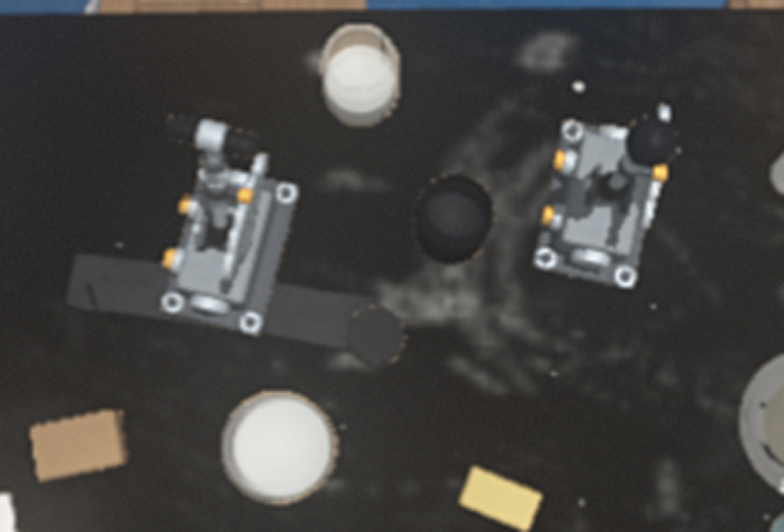

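View pics/side0c.png

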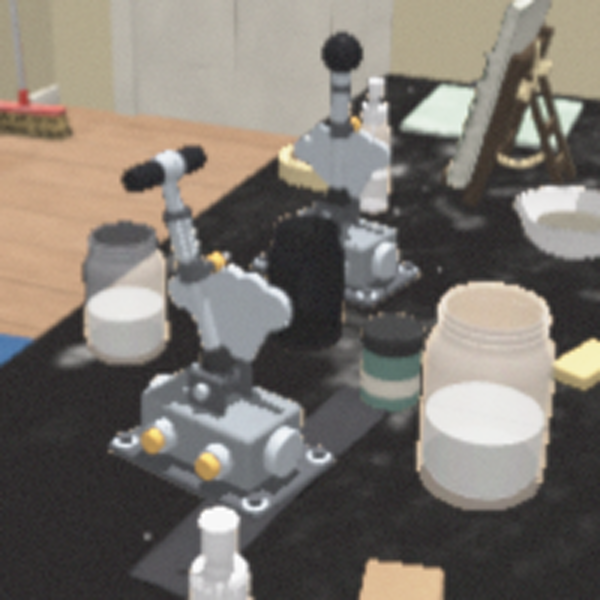

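Run:
```python
from h import *
t=load('top0');s=load('side0')
T=lambda u,v:(t,u/2.8+120-.3,v/2.8+100-.3); S=lambda u,v:(s,u/3+160-.3,v/3+110-.3)
for n,a,b in [('barL',(178,127),(202,156)),('barR',(258,150),(138,180)),('barR-farend check',(178,127),(138,180)),('barL2',(258,150),(202,156)),('mid',(212,137),(171,165)),('ball',(650,139),(342,52)),('boltFarR',(287,190),(0,0)) ]:
    if b!=(0,0): print(n,np.round(tri(T(*a),S(*b))[0],4),round(tri(T(*a),S(*b))[1],4))
for n,p in [('FR',(287,192)),('NL',(172,301)),('NR',(250,321))]: print('bolt',n,np.round(plane(*T(*p),.012),4))
for n,p in [('FR',(320,457)),('NL',(255,503)),('x',(124,440))]: print('sbolt',n,np.round(plane(*S(*p),.012),4))
for n,p in [('FL',(572,130)),('NL',(545,258)),('NR',(625,275))]: print('B bolt',n,np.round(plane(*T(*p),.012),4))
print('pot top',np.round(plane(*T(377,334),.061),4),'side bottom',np.round(plane(*S(390,405),.0),4))
print('jar top',np.round(plane(*T(361,60),.1),4))
print('blackjar top',np.round(plane(*T(454,208),.1),4), 'bigjar',np.round(plane(*T(280,445),.12),4))
```

```text
barL [0.5483 0.0851 0.2206] 0.035
barR [0.5768 0.0495 0.1774] 0.0346
barR-farend check [0.5705 0.0953 0.199 ] 0.0022
barL2 [0.5538 0.0395 0.1996] 0.0015
mid [0.5613 0.0706 0.2026] 0.0039
ball [ 0.5569 -0.2298  0.208 ] 0.0026
bolt FR [0.5672 0.0347 0.012 ]
bolt NL [0.4745 0.1304 0.012 ]
bolt NR [0.4573 0.0648 0.012 ]
sbolt FR [0.4524 0.0703 0.012 ]
sbolt NL [0.4709 0.1346 0.012 ]
sbolt x [0.5817 0.1058 0.012 ]
B bolt FL [ 0.62   -0.2095  0.012 ]
B bolt NL [ 0.5087 -0.1826  0.012 ]
B bolt NR [ 0.4938 -0.2495  0.012 ]
pot top [ 0.4407 -0.0411  0.061 ] side bottom [ 0.4362 -0.031   0.    ]
jar top [ 0.6536 -0.03    0.1   ]
blackjar top [ 0.5336 -0.1012  0.1   ] bigjar [0.3542 0.0299 0.12  ]
```

Candidates. Levers: the T-bar at side (217,165) / top (196,148), and the ball knob at side (274,128) / top (352,150), so the T-bar is the one wanted. Jars: far white at top (248,127), larger near white at (220,260), and black at (282,178), so the far small white one is "the jar". The pot is the teal one with the dark lid at top (255,219). The crops confirm the T-bar sits at about 0.32 rad (the lower notch), leaning away.

I'll move with the fingers apart so they straddle the rod, raising first.

Call:
{"fn": "step_arm", "kwargs": {
  "moves": [
    [[0, 0, 0, 2.8, -1.4, 2.6, 35], [0, 0, 0, 5.6, -2.8, 5.2, 35], [0, 0, 0, 8.4, -4.2, 7.8, 35], [0, 0, 0, 11.2, -5.6, 10.4, 35], [0, 0, 0, 14, -7, 13, 35]]
  ]
}}

```text
time_s: 0.57
tcp_pos: [0.341, -0.3835, 0.3038]
ee_rot: [[0.901, -0.001, -0.433], [0.433, 0.001, 0.901], [-0.0, -1.0, 0.001]]
wrist_force: [1.6, 0.1, -0.5]
gripper_width: 0.705
```

Call:
{"fn": "step_arm", "kwargs": {
  "moves": [
    [[0, 0.06, 0, 3, 0, 2.8, 35], [0, 0.12, 0, 6, 0, 5.6, 35], [0, 0.18, 0, 9, 0, 8.4, 35], [0, 0.24, 0, 12, 0, 11.2, 35], [0, 0.3, 0, 15, 0, 14, 35]]
  ]
}}

```text
time_s: 0.98
tcp_pos: [0.4153, -0.192, 0.3036]
ee_rot: [[0.989, 0.0, -0.145], [0.145, 0.0, 0.989], [0.0, -1.0, 0.0]]
wrist_force: [0.9, -0.1, 0.2]
gripper_width: 0.379
```

```bash
cat >> h.py <<'E'
ang=np.arctan2(-.279,.960)
def rel(target,ang=ang):
    s=r.sense();R=s['ee_rot'];d=R.T@(np.array(target)-s['tcp_pos'])
    xp=np.array([np.cos(ang),np.sin(ang),0]);Rt=np.stack([xp,[0,0,-1],np.cross(xp,[0,0,-1])],1)
    rv=cv2.Rodrigues(R.T@Rt)[0].ravel()
    print('t',s['time_s'],'tcp',np.round(s['tcp_pos'],4),'F',np.round(s['wrist_force'],1),'w',round(s['gripper_width'],2)); print('turn',np.round(rv,3),'shift cm',np.round(d*100,2))
E
python3 -c "
from h import *
rel([.519,.084,.30])"
```

```text
t 0.9833 tcp [ 0.4153 -0.192   0.3036] F [ 0.9 -0.1  0.2] w 0.38
turn [-0.     0.428  0.   ] shift cm [14.27  0.37 25.8 ]
```

Call:
{"fn": "step_arm", "kwargs": {
  "moves": [
    [[0, 0.06, 0, 2, 0, 3.6, 35], [0, 0.12, 0, 4, 0, 7.2, 35], [0, 0.18, 0, 6, 0, 10.8, 35], [0, 0.24, 0, 8, 0, 14.4, 35], [0, 0.3, 0, 10, 0, 18, 35]]
  ]
}}

```text
time_s: 1.4
tcp_pos: [0.4875, 0.0009, 0.3036]
ee_rot: [[0.988, 0.0, 0.153], [-0.153, 0.0, 0.988], [0.0, -1.0, 0.0]]
wrist_force: [1.1, -1.2, 0.7]
gripper_width: 0.349
```

```bash
python3 -c "
from h import *
rel([.519,.084,.30])"
```

```text
t 1.4 tcp [0.4875 0.0009 0.3036] F [ 1.1 -1.2  0.7] w 0.35
turn [-0.     0.129  0.   ] shift cm [1.84 0.36 8.69]
```

Call:
{"fn": "step_arm", "kwargs": {
  "moves": [
    [[0, 0.05, 0, 0.6, 0, 2.9, 35], [0, 0.1, 0, 1.2, 0.2, 5.8, 35], [0, 0.129, 0, 1.8, 0.4, 8.7, 35], [0, 0.129, 0, 1.8, 0.4, 8.7, 35], [0, 0.129, 0, 1.8, 0.4, 8.7, 35]]
  ]
}}

```text
time_s: 1.82
tcp_pos: [0.5184, 0.0833, 0.2986]
ee_rot: [[0.962, -0.002, 0.274], [-0.274, -0.001, 0.962], [-0.002, -1.0, -0.001]]
wrist_force: [0.9, -0.8, 1.1]
gripper_width: 0.348
```

Run:
```python
from h import *
rel([.519,.084,.30])
for n in ('side','wrist','top'): cap(n,n+'1')
a=load('side1')['image'][60:310,140:340,::-1]; cv2.imwrite('pics/side1c.png',cv2.resize(a,None,fx=2.4,fy=2.4,interpolation=cv2.INTER_CUBIC))
```

```text
t 1.8167 tcp [0.5184 0.0833 0.2986] F [ 0.9 -0.8  1.1] w 0.35
turn [ 0.001  0.005 -0.002] shift cm [ 0.04 -0.14  0.09]
```

View pics/side1c.png

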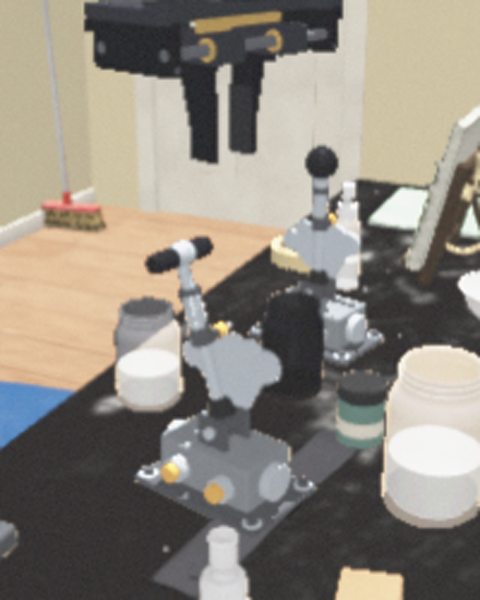

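View pics/wrist1.png

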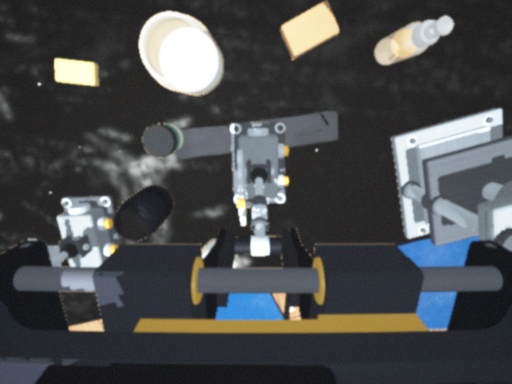

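View pics/top1.png

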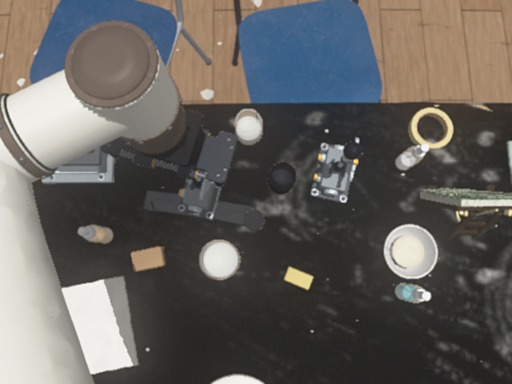

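Run:
```python
from h import *
s=r.sense();print(np.round(s['joints'],1),np.round(s['effort'],1))
rel([.519,.084,.235]);rel([.535,.080,.20])
c=load('wrist1');print(proj(c,[.562,.0715,.20]))
t=load('side0')
print([np.round(plane(t,u,v,.25),3) for u,v in ((20,250),(118,205),(98,203))])
```

```text
[  26.7    9.8   -7.1    0.   -73.2 -132.8] [  0.3 -27.9  19.2   4.2  -0.1   0. ]
t 1.9667 tcp [0.518  0.0813 0.2996] F [ 0.6 -1.  -0.3] w 0.35
turn [ 0.     0.002 -0.   ] shift cm [0.02 6.46 0.28]
t 1.9667 tcp [0.518  0.0813 0.2996] F [ 0.6 -1.  -0.3] w 0.35
turn [ 0.     0.002 -0.   ] shift cm [1.67 9.96 0.34]
[259.02807124 243.1894099 ]
[array([0.553, 0.485, 0.25 ]), array([0.535, 0.365, 0.25 ]), array([0.561, 0.371, 0.25 ])]
```

View pics/side1.png

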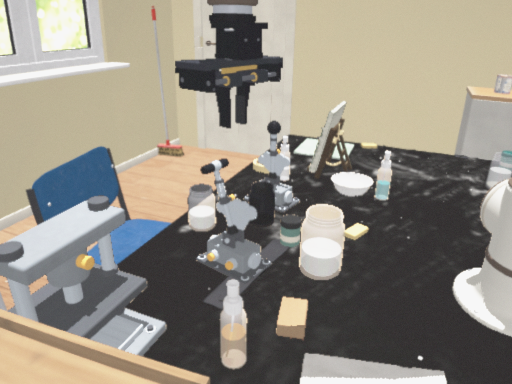

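Side view: gripper above the T-bar and arm well clear of the press (~0.25 m tall, at y > 0.36). In the wrist view the T-bar at (259,243) sits centred between the fingers and matches the predicted pixel. Descending on the near side.

Call:
{"fn": "step_arm", "kwargs": {
  "moves": [
    [[0, 0, 0, 0, 2.5, 0.3, 35], [0, 0, 0, 0, 5, 0.3, 35], [0, 0, 0, 0, 7.5, 0.3, 35], [0, 0, 0, 0, 10, 0.3, 35], [0, 0, 0, 0, 10, 0.3, 35]]
  ]
}}

```text
time_s: 2.38
tcp_pos: [0.5158, 0.0829, 0.1951]
ee_rot: [[0.96, -0.01, 0.279], [-0.279, -0.003, 0.96], [-0.008, -1.0, -0.005]]
wrist_force: [-0.6, -0.5, -0.1]
gripper_width: 0.349
```

Run:
```python
from h import *
rel([.545,.0765,.20])
for n in ('side','wrist'): cap(n,n+'2')
a=load('side2')['image'][110:290,150:330,::-1]; a=cv2.resize(a,(400,400),interpolation=cv2.INTER_CUBIC)
b=load('wrist2')['image'][190:290,200:300,::-1]; b=cv2.resize(b,(400,400),interpolation=cv2.INTER_CUBIC)
cv2.imwrite('pics/c2.png',np.hstack([a,b]))
```

```text
t 2.3833 tcp [0.5158 0.0829 0.1951] F [-0.6 -0.5 -0.1] w 0.35
turn [ 0.005 -0.    -0.008] shift cm [ 2.97 -0.52  0.2 ]
```

View pics/c2.png

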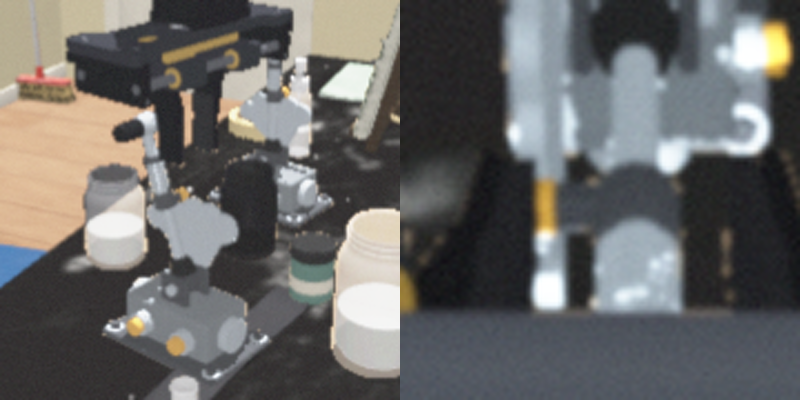

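Call:
{"fn": "step_arm", "kwargs": {
  "moves": [
    [[0, 0, 0, 1.2, 0, 0, 35], [0, 0, 0, 2.2, 0, 0, 35], [0, 0, 0, 2.8, 0.1, 0, 35], [0, 0, 0, 3.2, 0.2, 0, 35], [0, 0, 0, 3.6, 0.3, 0, 35]]
  ]
}}

```text
time_s: 2.9
tcp_pos: [0.5522, 0.0753, 0.1979]
ee_rot: [[0.961, -0.004, 0.277], [-0.277, 0.001, 0.961], [-0.004, -1.0, -0.0]]
wrist_force: [-10.8, 5.6, 9.1]
gripper_width: 0.347
```

Run:
```python
from h import *
rel([.519+.0634*.96,.0855-.0634*.279,.1817])
for n in ('side','wrist'): cap(n,n+'3')
a=load('side3')['image'][110:290,150:330,::-1]; a=cv2.resize(a,(400,400),interpolation=cv2.INTER_CUBIC)
b=load('wrist3')['image'][190:290,200:300,::-1]; b=cv2.resize(b,(400,400),interpolation=cv2.INTER_CUBIC)
cv2.imwrite('pics/c3.png',np.hstack([a,b]))
```

```text
t 2.9 tcp [0.5522 0.0753 0.1979] F [-10.8   5.6   9.1] w 0.35
turn [ 0.     0.003 -0.004] shift cm [2.88 1.6  0.04]
```

View pics/c3.png

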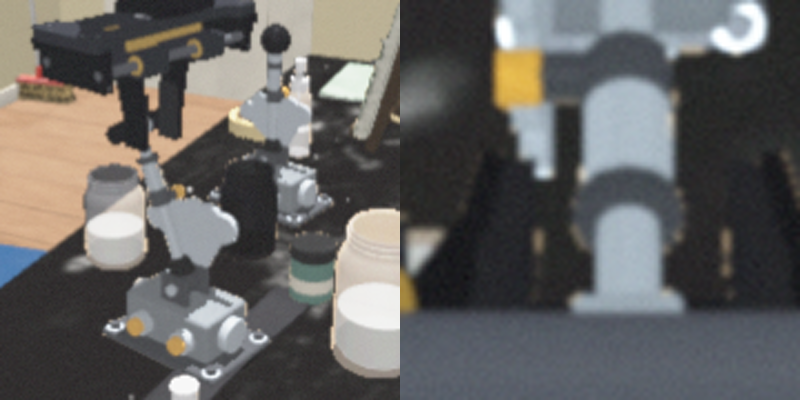

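Call:
{"fn": "step_arm", "kwargs": {
  "moves": [
    [[0, 0, 0, 0.6, 0.3, 0, 35], [0, 0, 0, 1.2, 0.6, 0, 35], [0, 0, 0, 1.8, 0.9, 0, 35], [0, 0, 0, 2.3, 1.2, 0, 35], [0, 0, 0, 2.8, 1.5, 0, 35]]
  ]
}}

```text
time_s: 3.42
tcp_pos: [0.5819, 0.0673, 0.1824]
ee_rot: [[0.961, 0.002, 0.277], [-0.277, 0.001, 0.961], [0.002, -1.0, 0.001]]
wrist_force: [-0.1, 0.7, 1.2]
gripper_width: 0.351
```

Run:
```python
from h import *
rel([.519+.072*.96,.0855-.072*.279,.175])
for n in ('side','wrist'): cap(n,n+'4')
a=load('side4')['image'][110:290,150:330,::-1]; a=cv2.resize(a,(400,400),interpolation=cv2.INTER_CUBIC)
b=load('wrist4')['image'][190:290,200:300,::-1]; b=cv2.resize(b,(400,400),interpolation=cv2.INTER_CUBIC)
cv2.imwrite('pics/c4.png',np.hstack([a,b]))
```

```text
t 3.4167 tcp [0.5819 0.0673 0.1824] F [-0.1  0.7  1.2] w 0.35
turn [-0.001  0.003  0.002] shift cm [ 0.64  0.74 -0.01]
```

View pics/c4.png

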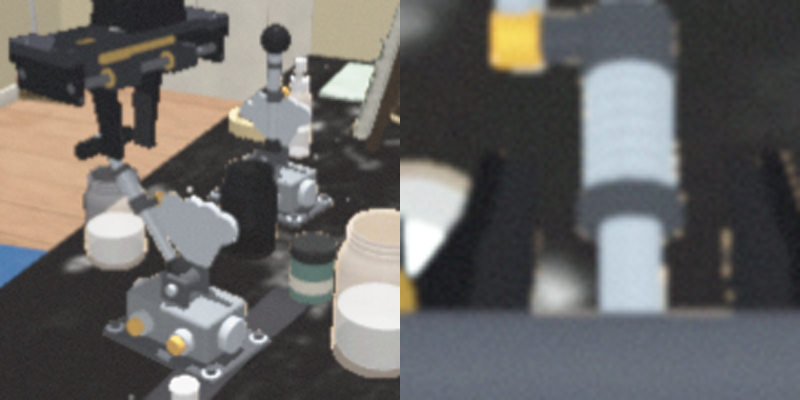

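Force fell to ~0, so it snapped through. Backing off the near side, then up.

Call:
{"fn": "step_arm", "kwargs": {
  "moves": [
    [[0, 0, 0, -1.5, 0, 0, 35], [0, 0, 0, -3.5, -0.5, 0, 35], [0, 0, 0, -5.5, -3, 0, 35], [0, 0, 0, -6, -6.5, 0, 35], [0, 0, 0, -6, -10, 0, 35]]
  ]
}}

```text
time_s: 3.93
tcp_pos: [0.5215, 0.0837, 0.2827]
ee_rot: [[0.961, -0.001, 0.276], [-0.276, -0.001, 0.961], [-0.001, -1.0, -0.001]]
wrist_force: [2.4, 1.5, -0.2]
gripper_width: 0.348
```

Call:
{"fn": "step_arm", "kwargs": {
  "moves": [
    [[0, 0, 0, -1, -3, 0, 35], [0, 0, 0, -2, -5, 0, 35], [0, 0, 0, -3, -6, 0, 35], [0, 0, 0, -3, -6, 0, 35], [0, 0, 0, -3, -6, 0, 35]]
  ]
}}

```text
time_s: 4.35
tcp_pos: [0.4938, 0.0923, 0.3412]
ee_rot: [[0.961, -0.0, 0.276], [-0.276, 0.001, 0.961], [-0.0, -1.0, 0.001]]
wrist_force: [0.0, 1.0, 0.3]
gripper_width: 0.35
```

Run:
```python
from h import *
rel([.5,.09,.35])
for n in ('side','top'): cap(n,n+'5')
a=load('side5')['image'][110:290,150:330,::-1]; a=cv2.resize(a,(400,400),interpolation=cv2.INTER_CUBIC)
b=load('top5')['image'][100:280,140:370,::-1]; b=cv2.resize(b,(400,400),interpolation=cv2.INTER_CUBIC)
cv2.imwrite('pics/c5.png',np.hstack([a,b]))
s=load('side5')
for th in (.32,.64,.71,.76):
    print(th,proj(s,[.519+.145*np.sin(th)*.96,.085-.145*np.sin(th)*.279,.062+.145*np.cos(th)]))
```

```text
t 4.35 tcp [0.4938 0.0923 0.3412] F [0.  1.  0.3] w 0.35
turn [-0.001  0.003 -0.   ] shift cm [ 0.66 -0.88 -0.05]
0.32 [214.66936145 166.02047762]
0.64 [200.20164113 171.47025913]
0.71 [197.58746286 173.50583056]
0.76 [195.85169343 175.12410421]
```

View pics/c5.png

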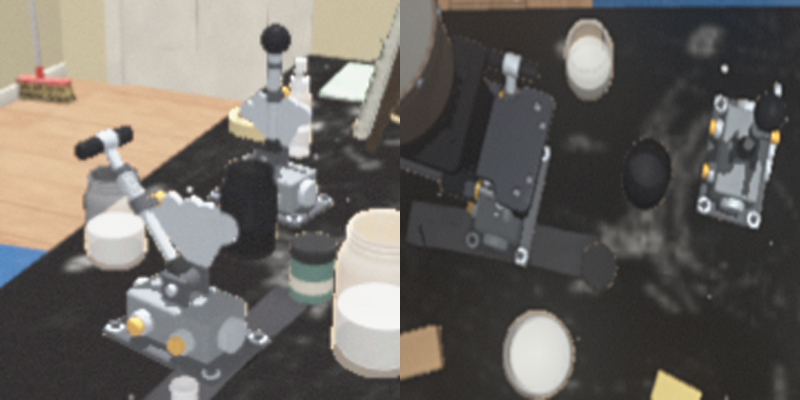

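The side view shows the T-bar centre at (197,173), against (197.6,173.5) predicted for 0.71 rad. The robot is clear. I'll compare the still objects, then hand in.

Run:
```python
from h import *
for n,bx in (('side',{'ball':(255,115,300,165),'jar':(186,205,216,232),'pot':(278,212,302,250)}),('top',{'ball':(310,135,365,205),'jar':(232,105,266,148),'pot':(245,205,268,232)})):
    a,b=load(n+'0')['image'],load(n+'5')['image']
    for k,(x0,y0,x1,y1) in bx.items():
        s,_=cv2.phaseCorrelate(cv2.cvtColor(a[y0:y1,x0:x1],7).astype(np.float64),cv2.cvtColor(b[y0:y1,x0:x1],7).astype(np.float64)); print(n,k,np.round(s,2))
s=r.sense(); print(s['wrist_force'])
print(r.finish_job())
```

```text
side ball [0.53 0.09]
side jar [-0.03  0.62]
side pot [ 0.03 -0.07]
top ball [-0.03 -0.01]
top jar [-0.    0.52]
top pot [0.05 0.44]
[-0.21838488 -0.10595272  0.07631815]
the job is handed in; nothing more can be done
None
```

The T-bar lever is in the float notch and stays there by itself. I pushed it from the lower notch (about 0.32 rad) with the fingers either side of the rod. The push peaked at a reading of about 15 N, then dropped to about 1 N as the lever snapped through. I backed off, lifted clear and handed the job in at about 4.5 s.

**Last checks:**
- **T-bar lever:** with the robot clear, the bar's centre was at (197,173) in the side view. The prediction for float (0.71 rad) is (197.6,173.5), so they agree to within a pixel.
- **Ball-knob lever, pot and jar:** before-and-after pictures showed shifts of at most about 0.6 pixels. I take that as picture noise, though the jar and pot readings were not exactly zero.
- **Robot contact:** the wrist force was about 0.2 N at hand-in, so the robot was touching nothing.

No check failed. I took no picture after handing in.

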